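# Press the clamp lever through the guard window, then start the machine

## Task

Clamp the bed of the small guarded machine and start it: reach down through the window in the top of the guard over the lever that ends in a wide flat paddle, and press that lever all the way down to its stop without touching the guard. Then draw out and press the round start button on the control box next to the machine, and let go of it. Leave the ball-ended lever and the things standing around as they are; nothing is to be picked up.

Things in the scene. Friction and masses are not known exactly. Their poses are not given: they have to be found in the camera images.
- guard: Fixed machine guard, a box 210 (its x) x 320 (its y) x 160 mm high: white top plate 5 mm thick, clear side panels, aluminium posts. Origin: centre of its underside on the table; z up, turned about the vertical. The top has two equal windows side by side along guard y, one lever under each; which is where varies. No part of it, window trim included, may be touched by fingers, hand or arm.
- win_left (a point): Centre of the guard's window on its +y side, at the plate's top face, 160 mm above the table; axes as the guard's, 78 mm from its middle. The window is 100 mm along guard x, 76 mm along guard y, edged by a black trim 4 mm wide that stands 2 mm above the plate.
- win_right (a point): The same for the equal window on the guard's -y side.
- clamp_pad (a point): Centre of the upper face of the clamp lever's paddle, to be pressed: flat aluminium, 32 (along the lever) x 36 x 6 mm. Within 10 mm of its window's centre in x and y, 16 to 22 mm below the plate's top at the start; at the stop about 22 mm lower than fully raised. The lever lies along guard x, hinged 75 mm off towards guard +x, under the plate; tilted 0.15 rad up when raised, down at the stop.
- clamp (a joint): Angle of the clamp lever, rad: up to 0.06 at the start (raised), grows as the paddle is pressed down, 0.30 at its stop. It has no spring; stiff friction of about 3 N at the paddle keeps it wherever it is left. It counts as fully down above 0.27.
- feed_ball (a point): Centre of the 18 mm aluminium ball on the end of the other lever, a thin round rod of 8 mm under the other window, at about the same height. It must be left alone.
- pod: Fixed grey control box 90 x 80 x 45 mm high, to the left or the right of the machine, turned about the vertical; origin at the centre of its underside, on the table. The start button is in the middle of its top.
- start_top (a point): Centre of the top face of the round grey start button, 32 mm across, in a black housing on the control box; it is pressed straight down.
- start (a joint): Travel of the start button, m: 0 released, 0.006 fully in (5 N); a spring returns it. It counts as pressed beyond 0.004 held for a tenth of a second.
- spool: Loose grey wire spool standing upright, 64 mm across, 58 mm high, on the other side of the machine from the control box; origin at the centre of its underside. Leave it.
- cup: Loose white paper-coloured cup, 72 mm across the rim, 75 mm high; origin at the centre of its underside. Leave it.
- glue: Loose small clear bottle with a white cap, 48 mm across, 95 mm high; origin at the centre of its underside. Leave it.
There are look-alikes about, which are no part of the job. Leave any blue or turquoise look-alike of the pod alone.

How it is judged:
By the outcome, as a careful person would: the job done as asked, in the order asked, and still so for the second after the job is handed in, with the robot touching nothing.
It also fails if it takes over 42 s, if anything falls off the work surface, if the arm or the gripper's body presses on something with over 40 N, if the wrist force passes 120 N, or if a joint passes its speed limit or range.

## Robot

A 6-joint arm with a two-finger parallel gripper is mounted at the origin on the work surface. World frame = base frame: x ahead of the robot, y to its left, z up, the work surface at z = 0. Lengths are in m, angles in rad, forces in N, time in s.
With the tool pointing down it reaches from about 0.25 to 0.775 m from the base axis. Payload 4 kg.
Tool frame: the origin (TCP) lies midway between the tips of the shut fingers; the grasp point (between the pads) lies 19 mm behind it (robot.grasp_offset is the distance from the TCP to the grasp point, in m); z points along the fingers, y is the direction in which the jaws open and shut (so a half turn about z gives the same grasp; the last joint's range is limited). The gripper opens to 94 mm and grips with 3 to 60 N. Pads are 16 mm wide; open, the fingers measure 119 mm over their backs; the gripper's body (75 mm by 177 mm) begins 78 mm behind the grasp point.
Start: joints at [-1.357, 0.087, 1.371, -0, 1.684, -0.103], TCP at [0.171, -0.523, 0.176] pointing down, gripper open.
Joint ranges: [-3.1, 3.1], [-0.76, 2.03], [0.27, 2.55], [-1.08, 4.22], [0.17, 2.65], [-2.57, 2.57]. Speed limits (rad/s): [2.79, 2.79, 3.14, 3.14, 3.14, 3.14].

## Interface

Orientations are given as [roll, pitch, yaw] about the fixed x, y, z axes, in that order (R = Rz(yaw) Ry(pitch) Rx(roll)).
In Python, from bench import status, viewer, order, robot gives the robot as it stands. The module is installed in compiled form; this text tells all that it offers.
- The arm moves only by the tool move_arm, never from a script. Its argument "targets" is a list of rows, each a list of 3 entries, a list of its own where there are three numbers: the shift along the tool's x, y, z in mm, then the turn, a rotation vector about the tool's x, y, z in degrees, then the opening, from -1 (shut) to 1 (fully open). A call has 1 to 20 rows; each row is the pose to reach, as a shift and turn from the pose commanded when the call began, along the tool's axes at that moment; what a row does not reach only later rows make up. A row lasts 1/8 s, in which the tool goes at most 62.5 mm and 10.7 degrees, less where a joint would pass 70% of its speed; a pose out of reach is approached as far as the arm can. A call with a gripper value outside its range is refused whole. The fingers move at their own pace and stop on an object; the grip force is fixed at half the most. Time passes only in rows, so rows that repeat a pose let the fingers close. It gives the time, the measured TCP pose, the force and the opening at its end, in the units of the state.
- status.get_obs(): the state, without advancing time (a new reading comes with each control period).
- viewer.snapshot(name): name is "scene" or "top"; returns the picture (480x640x3 uint8, red, green, blue); there is no depth.
- viewer.camera_model(name): a dict with "K" (3x3 intrinsics, pixels), "xyz" and "attitude" of the camera in the world. Camera axes: x right, y up, looking along -z (the intrinsics and any distortion apply to the point x, -y, -z); pixel columns grow to the right and rows downward; lengths in m; the calibration is good to about 2 mm. A picture is of the moment at which its call begins. camera_model takes no time and is no camera call.
- order.close_job(): hands the job in, once; it reports no verdict.
The state is a dict: "time": time; "joint_positions": joint angles; "qvel": joint speeds; "joint_torque": joint torques, N m; "tool_pos": TCP position; "ee_rot": TCP orientation; "wrist_force": force on the tool from outside, world axes, zero at the start; "wrist_torque": the same for the moment, N m; "width": finger opening in m.
Only numpy, scipy, OpenCV 4.12 (cv2) and the standard library are available. Lean on these libraries where they do the work, as an engineer would, in place of code of your own. Each camera call takes 0.05 s, during which the arm holds its last target. There are 200 camera calls.

## Working session

There is one attempt and no reset: what is moved stays moved. The work goes in short steps, Python scripts to look and compute and a tool call to move; the robot and the scene stay as the last step left them, time stands still between calls to the robot, and variables do not carry over. Pictures are saved under pics/ and viewed, about 8 in all and at most 12, crops included, and the job is handed in when it is done.

Besides the shell and the picture viewer there is one more tool, called after "Emit:" as a command line: name --argument value ..., lists and objects as JSON in quotes. move_arm: Moves the arm, as the interface text tells. Its arguments: {"type":"object","properties":{"targets":{"type":"array"}},"required":["targets"]}

```bash
mkdir -p pics; python3 - <<'E'
from bench import status, viewer
import cv2,numpy as np
for n in("scene","top"):
    im=viewer.snapshot(n); cv2.imwrite(f"pics/{n}0.png",im[...,::-1]); print(n,viewer.camera_model(n))
print(status.get_obs())
E
```

```text
scene {'K': array([[455.94030863,   0.        , 314.30615619],
       [  0.        , 455.94030863, 241.44275679],
       [  0.        ,   0.        ,   1.        ]]), 'xyz': array([0.92130362, 0.33568284, 0.85466369]), 'attitude': array([ 0.6188571 , -0.00381786,  2.28044306])}
top {'K': array([[498.55017174,   0.        , 319.21589988],
       [  0.        , 498.55017174, 235.27052009],
       [  0.        ,   0.        ,   1.        ]]), 'xyz': array([ 0.338976  , -0.00933575,  1.03987633]), 'attitude': array([ 1.70720925e-01,  1.05633403e-03, -1.59209358e+00])}
{'time': 0.1, 'joint_positions': array([-1.35708251e+00,  8.78917482e-02,  1.37208572e+00,  4.47459251e-05,
        1.68355914e+00, -1.03110178e-01]), 'qvel': array([-0.0001928 , -0.00213733, -0.00240691, -0.00136685, -0.00056474,
        0.00091269]), 'joint_torque': array([ 2.80730739e-03, -3.41251123e+01, -3.03299510e+01,  7.21029122e-02,
        3.04682530e-02, -9.46990326e-05]), 'tool_pos': array([ 0.17124588, -0.52210282,  0.17502425]), 'ee_rot': array([-3.13966359e+00, -2.44322376e-04,  3.16828747e-01]), 'wrist_force': array([ 0.28071184, -0.48727839,  0.86693357]), 'wrist_torque': array([ 0.0090395 ,  0.04962696, -0.006224  ]), 'width': 0.09376556545062883}
```

View pics/scene0.png

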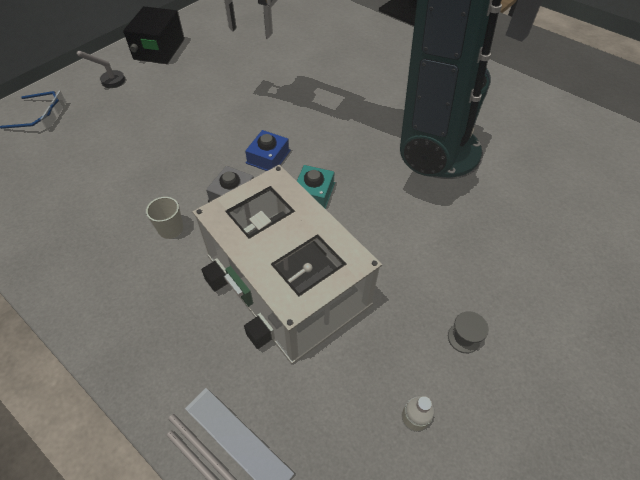

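View pics/top0.png

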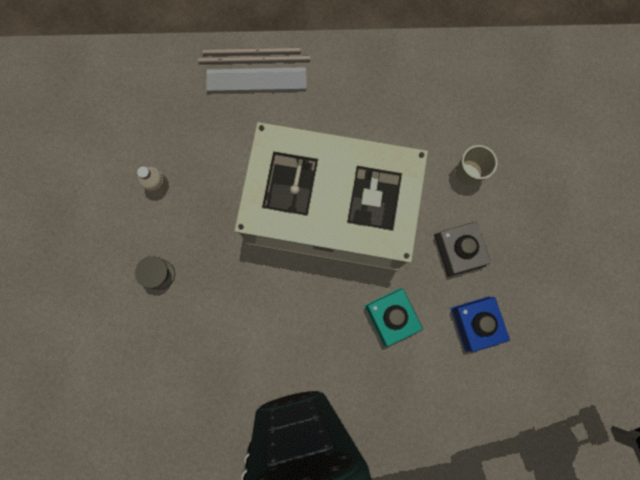

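The scene view shows the guard with two windows: the paddle at (259,221) and the ball at (307,268). In the top view the paddle is at (372,197) and the ball at (295,188). There are three control boxes in the top view: grey (467,246), turquoise (396,318) and blue (485,323). Grey fits the description. The cup is at (479,163), the spool at (152,273) and the glue at (150,178).

```bash
cat >h.py <<'E'
import cv2,numpy as np
from scipy.spatial.transform import Rotation as Ro
from bench import viewer,status
def cam(n):
    m=viewer.camera_model(n); return m["K"],m["xyz"],Ro.from_euler("xyz",m["attitude"]).as_matrix()
def ray(n,uv):
    K,c,R=cam(n); d=np.linalg.inv(K)@[uv[0],uv[1],1]; return c,R@(d*[1,-1,-1])
def onz(n,uv,z):
    c,d=ray(n,uv); return c+d*(z-c[2])/d[2]
def proj(n,p):
    K,c,R=cam(n); q=R.T@(np.array(p)-c); q=K@(q*[1,-1,-1]); return q[:2]/q[2]
def tri(a,b):
    (c,d),(e,f)=ray("top",a),ray("scene",b)
    s=np.linalg.lstsq(np.c_[d,-f],e-c,rcond=None)[0]; p,q=c+s[0]*d,e+s[1]*f
    return (p+q)/2,np.linalg.norm(p-q)
E
cat >m.py <<'E'
from h import *
im={n:cv2.imread(f"pics/{n}0.png") for n in("top","scene")}
def blobs(n,mask,box,lo,hi):
    x,y,X,Y=box; m=np.zeros_like(mask); m[y:Y,x:X]=mask[y:Y,x:X]
    return [c for c in cv2.findContours(m,cv2.RETR_CCOMP,cv2.CHAIN_APPROX_NONE)[0] if lo<cv2.contourArea(c)<hi]
g={n:cv2.cvtColor(im[n],cv2.COLOR_BGR2GRAY) for n in im}
out={}
for n,box,t in(("top",(225,110,440,275),120),("scene",(185,160,390,330),120)):
    m=(g[n]>t).astype(np.uint8)*255
    for c in blobs(n,m,box,80,1e6):
        r=cv2.minAreaRect(c); print(n,"bright",cv2.contourArea(c),np.round(r[0],1),np.round(r[1],1),round(r[2],1))
        if n=="top" and cv2.contourArea(c)>5000:
            P=np.array([onz(n,p,.16)[:2] for p in cv2.boxPoints(r)]); print(P.round(4),P.mean(0),[np.linalg.norm(P[i]-P[i-1]).round(4) for i in range(4)])
    x,y,X,Y=box; d=(g[n]<110).astype(np.uint8)*255
    for c in blobs(n,d,box,1500,9000):
        r=cv2.minAreaRect(c); P=np.array([onz(n,p,.162)[:2] for p in cv2.boxPoints(r)])
        print(n,"dark",np.round(r[0],1),np.round(r[1],1),round(r[2],1),P.mean(0).round(4),[np.linalg.norm(P[i]-P[i-1]).round(4) for i in range(4)])
a=cv2.resize(im["top"][140:290,335:495],None,fx=4,fy=4,interpolation=cv2.INTER_CUBIC)[:600,:]
b=cv2.resize(im["scene"][160:310,195:355],None,fx=4,fy=4,interpolation=cv2.INTER_CUBIC)
cv2.imwrite("pics/crop1.png",cv2.resize(a,(800,750))[:600]); cv2.imwrite("pics/crop2.png",b)
E
python3 m.py
```

```text
top bright 315.5 [372.4 191.6] [18.5 27.3] 8.1
top bright 19605.0 [332.1 190.8] [179.6 113. ] 9.9
[[ 0.5016  0.1411]
 [ 0.712   0.1066]
 [ 0.6449 -0.2197]
 [ 0.4393 -0.1732]] [ 0.57446685 -0.03628236] [np.float64(0.3204), np.float64(0.2133), np.float64(0.3332), np.float64(0.2108)]
top bright 2875.5 [374.5 197.8] [49.3 61.2] 9.5
top bright 2844.0 [289.7 183. ] [49.  61.1] 10.6
top dark [374.5 197.7] [46.9 58.9] 9.5 [ 0.5576 -0.1131] [np.float64(0.0838), np.float64(0.1099), np.float64(0.0855), np.float64(0.1097)]
top dark [289.7 183. ] [46.7 58.8] 10.6 [0.5886 0.04  ] [np.float64(0.0844), np.float64(0.1105), np.float64(0.0861), np.float64(0.1101)]
scene bright 92.5 [232.7 283.6] [23.4  4.9] 51.8
scene bright 86.5 [300. 273.] [ 6.5 27. ] 47.0
scene bright 259.0 [255.6 222.6] [14.9 26.4] 54.5
scene bright 330.5 [373.9 190. ] [38.2 33.2] 81.3
scene bright 18878.5 [287.  244.5] [204. 169.] 0.0
scene bright 2513.5 [308.4 263.4] [45.1 64.2] 55.7
scene bright 1988.0 [259.7 210.9] [38.2 61.6] 59.4
scene dark [345.6 310.6] [ 33.9 110.4] 54.7 [0.6148 0.1497] [np.float64(0.0573), np.float64(0.2015), np.float64(0.0636), np.float64(0.1932)]
scene dark [308.3 263.5] [43.5 62.3] 55.7 [0.5875 0.0391] [np.float64(0.0861), np.float64(0.1229), np.float64(0.0919), np.float64(0.1157)]
scene dark [228.  282.6] [145.1  33.3] 51.1 [ 0.7087 -0.0524] [np.float64(0.2898), np.float64(0.0649), np.float64(0.3003), np.float64(0.0539)]
scene dark [259.7 210.8] [36.4 60. ] 59.5 [ 0.5575 -0.1133] [np.float64(0.0866), np.float64(0.1267), np.float64(0.0923), np.float64(0.1196)]
```

View pics/crop1.png

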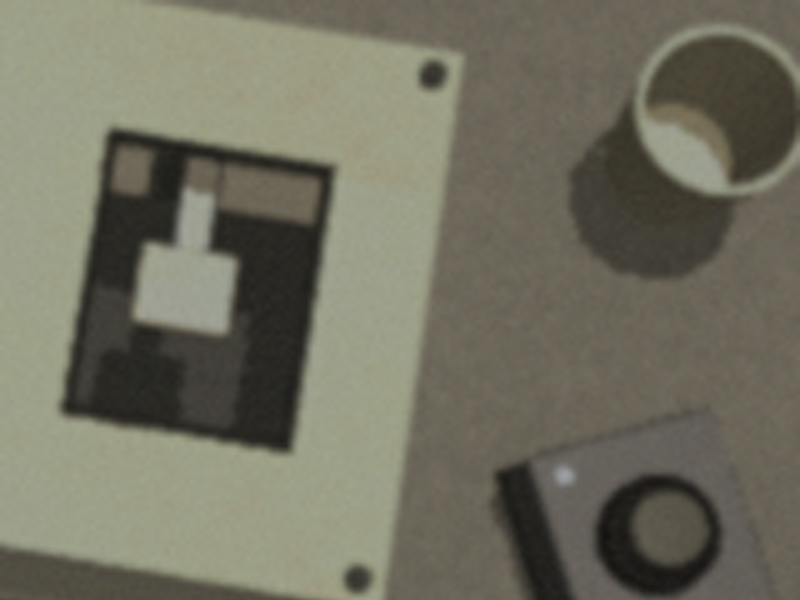

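View pics/crop2.png

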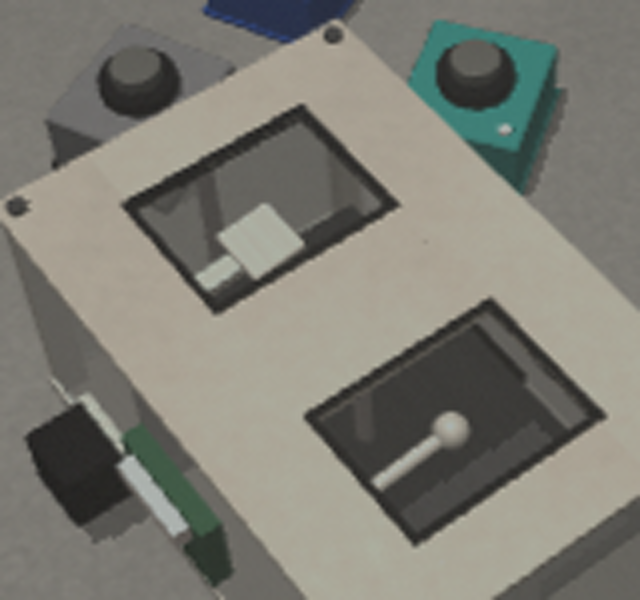

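The crops confirm the targets. The paddle lever is under the -y window, with paddle corners in crop1 at (147,241), (239,256), (228,334) and (132,318). The grey pod has its grey button top at (671,527), and the ball lever is under the other window.

```bash
python3 - <<'E'
from h import *
pad=tri((372.3,197.4),(260.4,220.2)); btn=tri((469.2,245.4),(228.5,176.8)); print("pad",pad,"btn",btn)
wr=np.array([.5576,-.1131,.16]);wl=np.array([.5886,.040,.16]);d=(wl-wr)[:2]; yaw=np.arctan2(-d[0],d[1])
G=np.array([[np.cos(yaw),-np.sin(yaw)],[np.sin(yaw),np.cos(yaw)]]); c=(wr+wl)/2
print("yaw",yaw,"pad rel win",G.T@(pad[0]-wr)[:2],"btn in guard",G.T@(btn[0]-c)[:2])
o=status.get_obs(); R=Ro.from_euler("xyz",o["ee_rot"]); p=o["tool_pos"]
tgt=np.r_[pad[0][:2],.25]
print("shift mm",R.inv().apply(tgt-p)*1000,"turn",(R.inv()*Ro.from_euler("xyz",[np.pi,0,yaw+np.pi/2])).as_rotvec(degrees=True))
E
```

```text
pad (array([ 0.56333636, -0.11121252,  0.13756966]), np.float64(0.0018216679466078582)) btn (array([ 0.48060629, -0.30869752,  0.06021807]), np.float64(0.0014445396555134464))
yaw -0.19978099160901672 pad rel win [0.00524769 0.00298834] btn in guard [-0.03664507 -0.28509033]
shift mm [ 500.60854757 -268.42580904  -74.33576771] turn [ -0.09271784  -0.0709356  -60.40040907]
```

The measured heights fit: the pad is 22 mm below the plate's top and within 6 mm of the window centre, and the button is 125 mm clear of the guard side.

Emit:
move_arm --targets '[[[0,0,-40],[0,0,0],-1],[[40,-20,-75],[0,0,-6],-1],[[90,-48,-75],[0,0,-12],-1],[[140,-75,-75],[0,0,-18],-1],[[190,-102,-75],[0,0,-24],-1],[[240,-129,-75],[0,0,-30],-1],[[290,-155,-75],[0,0,-36],-1],[[340,-182,-75],[0,0,-42],-1],[[390,-209,-75],[0,0,-48],-1],[[440,-236,-75],[0,0,-54],-1],[[480,-257,-75],[0,0,-60],-1],[[501,-268,-75],[0,0,-60.4],-1],[[501,-268,-75],[0,0,-60.4],-1],[[501,-268,-75],[0,0,-60.4],-1]]'

```text
time: 1.85
tool_pos: [0.5633, -0.1126, 0.2508]
ee_rot: [-3.141, 0.001, 1.37]
wrist_force: [-0.4, 0.0, 0.1]
width: 0.0007
```

```bash
python3 - <<'E'
from h import *
ims=[viewer.snapshot(n)[...,::-1] for n in("top","scene")]
a=cv2.resize(ims[0][100:300,300:500],None,fx=2,fy=2);b=cv2.resize(ims[1][130:330,180:380],None,fx=2,fy=2)
cv2.imwrite("pics/n1.png",np.hstack([a,b]))
o=status.get_obs();p=o["tool_pos"];print(o["time"],p,o["ee_rot"],o["width"],o["wrist_force"],proj("top",p),proj("scene",p))
R=Ro.from_euler("xyz",o["ee_rot"]);print(R.inv().apply(np.array([.5633,-.1112,.17])-p)*1000)
E
```

```text
1.95 [ 0.5632095  -0.11296846  0.25121389] [-3.14158220e+00  4.54485424e-04  1.36924316e+00] 0.00019913094114592145 [0.18888695 0.07355586 0.25055354] [380.14246748 180.78638469] [253.39734967 180.40530971]
[ 1.78768813 -0.26451576 81.21308826]
```

View pics/n1.png

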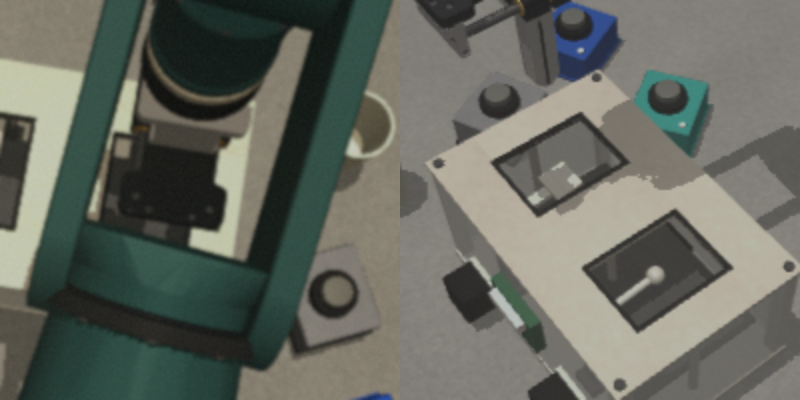

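```bash
python3 - <<'E'
from h import *
im=cv2.imread("pics/n1.png")[0:220,400:700]
cv2.imwrite("pics/n2.png",cv2.resize(im,None,fx=2.6,fy=2.6))
E
```

```text
(no output)
```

View pics/n2.png

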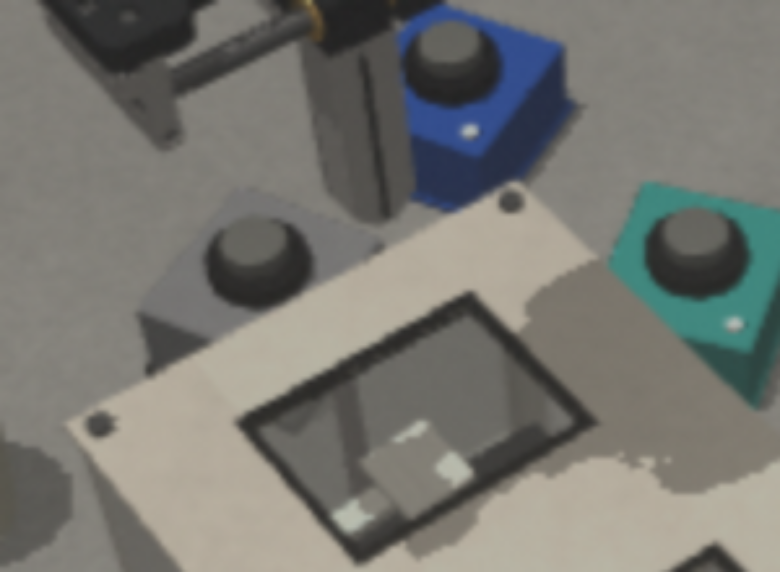

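```bash
python3 - <<'E'
from h import *
o=status.get_obs();p=o["tool_pos"];R=Ro.from_euler("xyz",o["ee_rot"])
f=lambda q:np.round(proj("scene",q),1)
print("along z back:",[(b,f(p+R.apply([0,0,-b/1000]))) for b in(0,10,19,28,35)])
print("along -x etc",[f(p+R.apply(np.array(v)/1000)) for v in([20,0,0],[-20,0,0],[0,20,0],[0,-20,0])])
for sx in(-37,37):
  for sy in(-88,88): print("body",sx,sy,f(p+R.apply([sx/1000,sy/1000,-.097])))
p0=np.array([.17125,-.5221,.175]);R0=Ro.from_euler("xyz",[-3.13966,-.0002,.3168])
for s in(-1,1):
  for y in (47,59.5): print("start finger",s*y,f(p0+R0.apply([0,s*y/1000,0])),np.round(proj("top",p0+R0.apply([0,s*y/1000,0])),1))
im=cv2.imread("pics/scene0.png")[0:60,200:300]
a=cv2.resize(im,None,fx=4,fy=4)
b=cv2.resize(cv2.imread("pics/top0.png")[400:460,540:640],None,fx=4,fy=4)
cv2.imwrite("pics/n3.png",np.hstack([a,b]))
E
```

```text
along z back: [(0, array([253.4, 180.4])), (10, array([252.8, 176.5])), (19, array([252.3, 173. ])), (28, array([251.7, 169.4])), (35, array([251.3, 166.5]))]
along -x etc [array([259.6, 187. ]), array([247.3, 174. ]), array([244. , 185.5]), array([262.7, 175.4])]
body -37 -88 [278.4 106.3]
body -37 88 [187.8 149.7]
body 37 -88 [304.2 129.1]
body 37 88 [211.5 176.7]
start finger -47 [268.2  47.1] [605.8 427.2]
start finger -59.5 [272.5  48.2] [598.9 429.9]
start finger 47 [236.4  39.5] [657.4 407.5]
start finger 59.5 [232.3  38.4] [664.2 404.9]
```

View pics/n3.png

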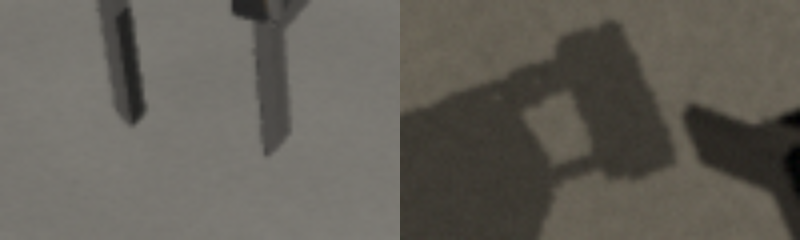

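The finger tips appear about 8–10 px away from where the reported TCP projects, at the start as well as here. I'll triangulate the offset from the start pictures.

```bash
python3 - <<'E'
from h import *
p0=np.array([.17125,-.5221,.175]);R0=Ro.from_euler("xyz",[-3.13966,-.0002,.3168])
q,e=tri((612,426.5),(267.5,39)); print(q,e,"tool frame mm",R0.inv().apply(q-p0)*1000)
# start: both tips at plane fits; now: tip seen (251.5,170.4)
o=status.get_obs();p=o["tool_pos"]
for dz in(0,.015,.02,.025,.03): print(dz,onz("scene",(251.5,170.4),p[2]+dz)-p, onz("scene",(250.5,35),.175+dz)-p0)
E
```

```text
[ 0.16310225 -0.47143313  0.203316  ] 0.0015337183549447519 tool frame mm [  8.04748387 -50.73841749 -28.21638387]
0 [-1.52896579e-02 -2.02290319e-02  5.55111512e-17] [-2.51126845e-02 -3.15753045e-02 -5.55111512e-17]
0.015 [-0.00600843 -0.00857404  0.015     ] [-0.00800497 -0.0119474   0.015     ]
0.02 [-0.00291468 -0.00468904  0.02      ] [-0.00230239 -0.00540477  0.02      ]
0.025 [ 0.00017906 -0.00080404  0.025     ] [0.00340018 0.00113787 0.025     ]
0.03 [0.0032728  0.00308096 0.03      ] [0.00910275 0.0076805  0.03      ]
```

The tips sit about 25 mm above the reported TCP with no sideways offset, so contact is due near a reported z of 0.112. I'll go down guarded by force.

Emit:
move_arm --targets '[[[2,0,10],[0,0,0],-1],[[2,0,35],[0,0,0],-1],[[2,0,60],[0,0,0],-1],[[2,0,85],[0,0,0],-1],[[2,0,105],[0,0,0],-1],[[2,0,110],[0,0,0],-1],[[2,0,110],[0,0,0],-1]]'

```text
time: 2.82
tool_pos: [0.564, -0.1102, 0.141]
ee_rot: [-3.141, 0.0, 1.37]
wrist_force: [-0.5, -0.6, 0.3]
width: 0.0006
```

Emit:
move_arm --targets '[[[0,0,5],[0,0,0],-1],[[0,0,10],[0,0,0],-1],[[0,0,15],[0,0,0],-1],[[0,0,20],[0,0,0],-1],[[0,0,20],[0,0,0],-1]]'

```text
time: 3.45
tool_pos: [0.5639, -0.1098, 0.1204]
ee_rot: [-3.14, -0.0, 1.371]
wrist_force: [-0.2, -0.4, 0.3]
width: 0.0005
```

Emit:
move_arm --targets '[[[0,0,3],[0,0,0],-1],[[0,0,6],[0,0,0],-1],[[0,0,9],[0,0,0],-1],[[0,0,12],[0,0,0],-1],[[0,0,12],[0,0,0],-1]]'

```text
time: 4.08
tool_pos: [0.5642, -0.1099, 0.109]
ee_rot: [-3.142, 0.0, 1.371]
wrist_force: [-1.3, 0.3, 1.6]
width: 0.0004
```

Emit:
move_arm --targets '[[[0,0,3],[0,0,0],-1],[[0,0,6],[0,0,0],-1],[[0,0,6],[0,0,0],-1]]'

```text
time: 4.45
tool_pos: [0.5643, -0.1099, 0.1025]
ee_rot: [-3.142, 0.0, 1.371]
wrist_force: [-0.8, 0.3, -0.4]
width: 0.0004
```

Emit:
move_arm --targets '[[[0,0,3],[0,0,0],-1],[[0,0,6],[0,0,0],-1],[[0,0,6],[0,0,0],-1]]'

```text
time: 4.82
tool_pos: [0.5643, -0.11, 0.0966]
ee_rot: [-3.142, 0.0, 1.371]
wrist_force: [-0.5, 0.8, -0.2]
width: 0.0003
```

```bash
python3 - <<'E'
from h import *
im=viewer.snapshot("scene")[...,::-1]
cv2.imwrite("pics/n4.png",cv2.resize(im[130:280,190:350],None,fx=4,fy=4,interpolation=cv2.INTER_CUBIC))
o=status.get_obs();print(o["tool_pos"],o["wrist_force"],proj("scene",o["tool_pos"]),proj("scene",o["tool_pos"]+[0,0,.025]))
E
```

```text
[ 0.56435765 -0.10995663  0.096633  ] [-0.96355628 -0.60768681  0.02850395] [261.88509478 232.94355487] [260.77484355 225.58633984]
```

View pics/n4.png

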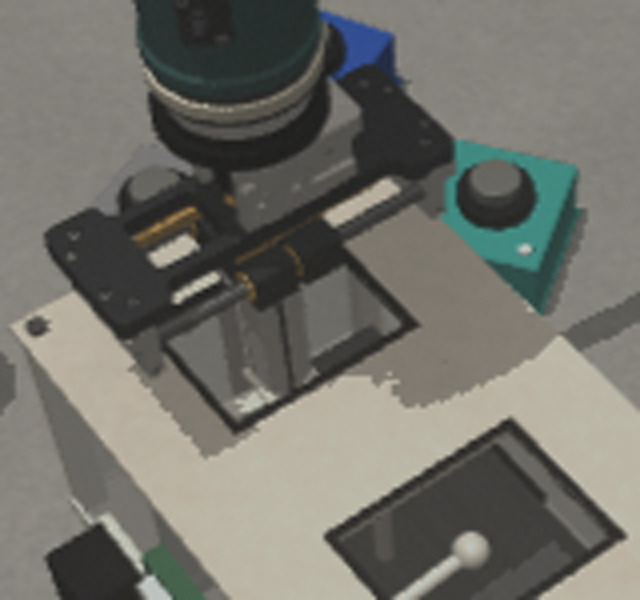

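The fingers are well inside the window, but the paddle is hidden behind them. I need the gripper body's height over the plate: its lower end corner is at crop (150,375), full-picture (227.5,223.8), and the right end is at crop (437,218).

```bash
python3 - <<'E'
from h import *
o=status.get_obs();p=o["tool_pos"];R=Ro.from_euler("xyz",o["ee_rot"])
for uv in((227.5,223.8),(190+437/4,130+218/4),(190+120/4,130+335/4),(190+455/4,130+160/4)):
    print(uv,[(z,np.round(R.inv().apply(onz("scene",uv,z)-p)[:2]*1000)) for z in(.165,.18,.195,.21,.22,.24)])
E
```

```text
(227.5, 223.8) [(0.165, array([-12.,  63.])), (0.18, array([-1., 68.])), (0.195, array([10., 72.])), (0.21, array([22., 76.])), (0.22, array([29., 79.])), (0.24, array([44., 85.]))]
(299.25, 184.5) [(0.165, array([ -10., -106.])), (0.18, array([  2., -98.])), (0.195, array([ 13., -90.])), (0.21, array([ 24., -82.])), (0.22, array([ 32., -76.])), (0.24, array([ 47., -66.]))]
(220.0, 213.75) [(0.165, array([-42.,  62.])), (0.18, array([-30.,  66.])), (0.195, array([-18.,  70.])), (0.21, array([-6., 75.])), (0.22, array([ 2., 78.])), (0.24, array([17., 83.]))]
(303.75, 170.0) [(0.165, array([ -37., -137.])), (0.18, array([ -25., -129.])), (0.195, array([ -13., -120.])), (0.21, array([  -1., -111.])), (0.22, array([   7., -106.])), (0.24, array([ 23., -94.]))]
```

The body underside is at about z 0.217, 55 mm above the plate, which is clear. I'll keep pressing until I feel the stop.

Emit:
move_arm --targets '[[[0,0,2],[0,0,0],-1],[[0,0,4],[0,0,0],-1],[[0,0,4],[0,0,0],-1]]'

```text
time: 5.25
tool_pos: [0.5645, -0.11, 0.0929]
ee_rot: [3.141, 0.0, 1.371]
wrist_force: [-0.6, 0.4, 1.4]
width: 0.0001
```

Emit:
move_arm --targets '[[[0,0,1.5],[0,0,0],-1],[[0,0,3],[0,0,0],-1]]'

```text
time: 5.5
tool_pos: [0.5647, -0.11, 0.092]
ee_rot: [3.14, 0.0, 1.371]
wrist_force: [-3.6, 0.9, 11.7]
width: 0.0007
```

Emit:
move_arm --targets '[[[0,0,1.5],[0,0,0],-1],[[0,0,1.5],[0,0,0],-1]]'

```text
time: 5.75
tool_pos: [0.5647, -0.11, 0.0919]
ee_rot: [3.139, 0.0, 1.371]
wrist_force: [-5.7, 1.6, 13.2]
width: -0.0001
```

Emit:
move_arm --targets '[[[0,0,1.5],[0,0,0],-1],[[0,0,1.5],[0,0,0],-1]]'

```text
time: 6.0
tool_pos: [0.5648, -0.1101, 0.0917]
ee_rot: [3.138, 0.001, 1.371]
wrist_force: [-7.2, 1.4, 17.3]
width: 0.0006
```

The arm meets a hard stop at a reported z of 0.092, as predicted. I'll withdraw straight up, go across to above the button, and check the paddle.

Emit:
move_arm --targets '[[[0,0,-8],[0,0,0],-1],[[0,0,-30],[0,0,0],-1],[[0,0,-60],[0,0,0],-1],[[0,0,-100],[0,0,0],-1],[[0,0,-140],[0,0,0],-1],[[0,0,-165],[0,0,0],-1],[[-30,-6,-165],[0,0,0],-1],[[-70,-14,-165],[0,0,0],-1],[[-120,-24,-165],[0,0,0],-1],[[-170,-34,-165],[0,0,0],-1],[[-205,-42,-165],[0,0,0],-1],[[-212,-43,-165],[0,0,0],-1],[[-212,-43,-165],[0,0,0],-1],[[-212,-43,-165],[0,0,0],-1]]'

```text
time: 7.75
tool_pos: [0.4807, -0.3081, 0.252]
ee_rot: [3.142, -0.0, 1.373]
wrist_force: [0.0, 0.9, -0.1]
width: 0.0004
```

```bash
python3 - <<'E'
from h import *
ims=[viewer.snapshot(n)[...,::-1] for n in("top","scene")]
a=cv2.resize(ims[0][140:290,340:490],(400,400));b=cv2.resize(ims[1][130:280,190:340],(400,400))
cv2.imwrite("pics/n5.png",np.hstack([a,b]))
o=status.get_obs();p=o["tool_pos"];R=Ro.from_euler("xyz",o["ee_rot"]);print(o["time"],p,o["ee_rot"],proj("scene",p+[0,0,.025]))
print("to btn (tip offset 25)",R.inv().apply(np.array([.4806,-.3087,.0602-.025])-p)*1000)
E
```

```text
7.85 [ 0.48071593 -0.30810135  0.25215094] [ 3.14132782e+00 -1.02910747e-04  1.37284078e+00] [212.00811911 101.01824137]
to btn (tip offset 25) [-6.32084287e-01 -5.33828554e-02  2.16950870e+02]
```

View pics/n5.png

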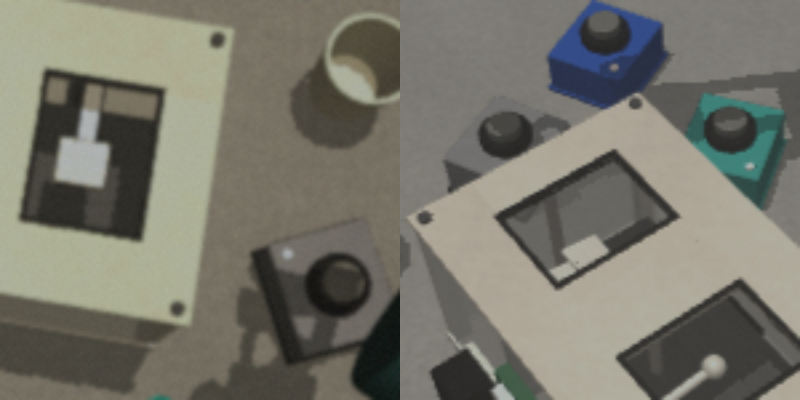

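The paddle now sits lower, at top crop (82,162) and scene crop (585,250). Triangulating its height as a check.

```bash
python3 - <<'E'
from h import *
print(tri((370.9,200.7),(259.2,223.8)))
E
```

```text
(array([ 0.56266935, -0.11270647,  0.12271425]), np.float64(0.004701099031743351))
```

Emit:
move_arm --targets '[[[0,0,30],[0,0,0],-1],[[0,0,80],[0,0,0],-1],[[0,0,130],[0,0,0],-1],[[0,0,165],[0,0,0],-1],[[0,0,185],[0,0,0],-1],[[0,0,195],[0,0,0],-1],[[0,0,200],[0,0,0],-1],[[0,0,200],[0,0,0],-1]]'

```text
time: 8.85
tool_pos: [0.4806, -0.3093, 0.0528]
ee_rot: [3.14, 0.001, 1.371]
wrist_force: [0.3, -0.1, 1.3]
width: 0.0004
```

Emit:
move_arm --targets '[[[0,0,4],[0,0,0],-1],[[0,0,8],[0,0,0],-1],[[0,0,12],[0,0,0],-1],[[0,0,15],[0,0,0],-1],[[0,0,15],[0,0,0],-1]]'

```text
time: 9.48
tool_pos: [0.48, -0.3092, 0.0371]
ee_rot: [-3.141, 0.0, 1.371]
wrist_force: [0.4, 0.3, 1.9]
width: 0.0002
```

Emit:
move_arm --targets '[[[0,0,2],[0,0,0],-1],[[0,0,4],[0,0,0],-1],[[0,0,4],[0,0,0],-1]]'

```text
time: 9.85
tool_pos: [0.4801, -0.3093, 0.0334]
ee_rot: [3.141, 0.0, 1.371]
wrist_force: [-1.0, 0.3, 4.5]
width: 0.0005
```

Emit:
move_arm --targets '[[[0,0,2],[0,0,0],-1],[[0,0,3],[0,0,0],-1],[[0,0,3],[0,0,0],-1]]'

```text
time: 10.22
tool_pos: [0.4802, -0.3093, 0.0318]
ee_rot: [3.141, 0.001, 1.371]
wrist_force: [-3.6, 2.1, 9.7]
width: 0.0004
```

Emit:
move_arm --targets '[[[0,0,2],[0,0,0],-1],[[0,0,2],[0,0,0],-1],[[0,0,2],[0,0,0],-1]]'

```text
time: 10.6
tool_pos: [0.4802, -0.3094, 0.0316]
ee_rot: [3.14, 0.001, 1.371]
wrist_force: [-6.6, 4.8, 16.7]
width: 0.0006
```

The button bottomed out at 16.7 N against its 5 N spring, and I held it there. Now I'll release it, back off and check.

Emit:
move_arm --targets '[[[0,0,-8],[0,0,0],-1],[[0,0,-35],[0,0,0],-1],[[0,0,-80],[0,0,0],-1],[[0,0,-130],[0,0,0],-1],[[0,0,-180],[0,0,0],-1],[[-30,0,-200],[0,0,0],-1],[[-70,0,-200],[0,0,0],-1],[[-100,0,-200],[0,0,0],-1],[[-100,0,-200],[0,0,0],-1],[[-100,0,-200],[0,0,0],-1]]'

```text
time: 11.85
tool_pos: [0.4605, -0.4066, 0.2273]
ee_rot: [-3.141, -0.001, 1.371]
wrist_force: [1.2, 0.1, -0.2]
width: 0.0005
```

```bash
python3 - <<'E'
from h import *
ims={n:viewer.snapshot(n)[...,::-1] for n in("top","scene")}
for n,v in ims.items(): cv2.imwrite(f"pics/{n}9.png",v)
a=cv2.resize(ims["top"][155:240,340:425],(400,400),interpolation=cv2.INTER_CUBIC);b=cv2.resize(ims["scene"][185:245,220:300],(400,300),interpolation=cv2.INTER_CUBIC)
c=cv2.resize(ims["top"],(400,300));d=cv2.resize(ims["scene"],(400,300))
cv2.imwrite("pics/n6.png",np.vstack([np.hstack([a[50:350],b]),np.hstack([c,d])]))
o=status.get_obs();print(o["time"],o["tool_pos"],o["wrist_force"])
E
```

```text
11.95 [ 0.46072008 -0.40624066  0.22802312] [ 0.17679196 -0.0155725  -0.49431328]
```

View pics/n6.png

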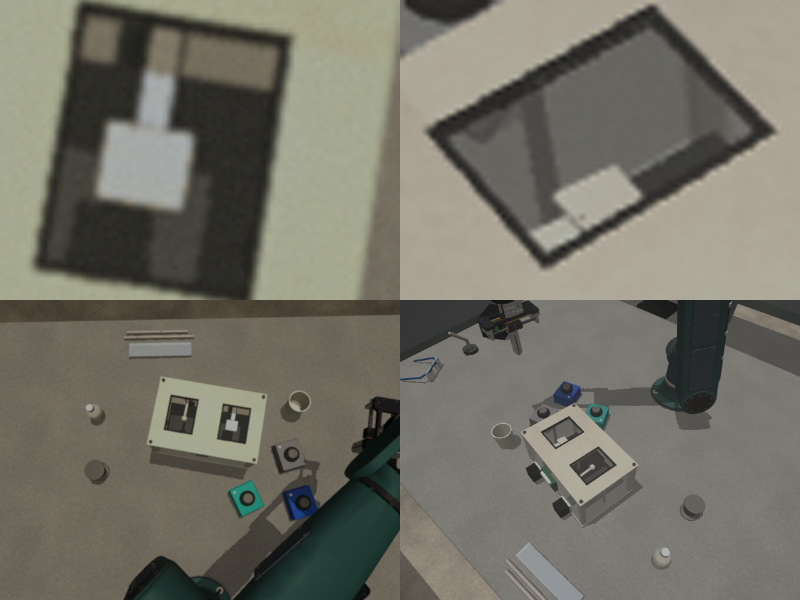

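Paddle corners on its guard -y side are visible in both views, where the near trim hides the rest in the scene view. The other things stand where they did and the robot is clear. I'll triangulate those corners, before and after.

```bash
python3 - <<'E'
from h import *
T=lambda x,y:(340+x*.2125,155+(y+50)*.2125); S=lambda x,y:(220+(x-400)/5,185+y/5)
T0=lambda x,y:(335+x/5,140+y/5); S0=lambda x,y:(195+x/4,160+y/4)
print("after -x",tri(T(188,211),S(615,165)),"+x",tri(T(195,132),S(552,195)))
print("before -x",tri(T0(228,334),S0(264,203)),"+x",tri(T0(239,256),S0(218,239)))
E
```

```text
after -x (array([ 0.54341455, -0.1271922 ,  0.11261121]), np.float64(0.0027882530811017053)) +x (array([ 0.57467853, -0.13087101,  0.11964332]), np.float64(0.0018782989174064503))
before -x (array([ 0.54530029, -0.12632111,  0.13832111]), np.float64(0.0005587493465653662)) +x (array([ 0.5753352 , -0.13124773,  0.13414306]), np.float64(0.0029542456009452114))
```

The paddle dropped about 20 mm and changed from roughly 0.13 rad up to 0.2 rad down, which is consistent with the stop.

```bash
python3 -c "
from bench import order; print(order.close_job())"
```

```text
the job is handed in; nothing more can be done
None
```

I pressed the paddle lever down to its stop through its window. I then pressed the start button on the grey control box, let go, and handed the job in with the robot clear at about 12 s of the 42 s allowed.

- **Clamp:** With the gripper shut, the arm met a hard stop at 17 N. Afterwards the paddle measured about 20 mm lower. Its tilt had gone from about 0.13 rad up to about 0.2 rad down (0.15 expected at the stop), and it stayed there after I withdrew.
- **Start button:** It bottomed out and held for well over 0.1 s; the force rose to about 17 N against its 5 N spring. I judged this by force and did not look closely at the button after letting go.
- **Guard and other things:** The forces and pictures showed no contact with the guard; the gripper body stayed about 50 mm above the plate. In the last pictures the ball lever, spool, cup, glue and look-alikes looked unmoved.

**Disagreements:**
- The finger tips sat about 25 mm above the reported TCP, so I allowed for that and felt for contact.
- The 3 N lever friction barely showed in the wrist force.
- A first paddle height check gave only a 15 mm drop, with a 5 mm mismatch between the two views because the window trim partly hid the paddle. The later check from its visible corners gave the 20 mm above.

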